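Hold the amber reference cell in the photometer's light path

TASK

Power up the wash-water photometer on the polishing bench by turning the red isolator handle clockwise fully to its on stop, then lift the amber reference cell from the rack, touching it with the fingers only on its two white frosted faces, never on the tinted windows or the lid. Hold it upright in the light path, midway between the two lenses with a tinted window squarely facing each lens and the middle of the windows on the line between the lens centres, and finish while still holding it there, steady. Do not touch the photometer, and leave the other two cells in the rack and the polish jar where they stand.

Things in the scene. Friction and masses are not known exactly. Their poses are not given: they have to be found in the camera images.
- isolator (a joint): the isolator's handle, rad: 0 at the off stop, 1.2 at the on stop (hard stops at both), growing clockwise seen from above. It starts at or near off, turns about a vertical axis against friction of about 0.1 N m and stays where it is left.
- isolator_top (a point): top of the red bar handle, on its vertical axis, 97 mm above the bench. Turns with the handle; x runs along the bar. Bar 58 mm long (x), 14 mm wide (y), 34 mm tall, above a red disc 52 mm in diameter, 10 mm thick, on a fixed grey box 100 x 100 x 50 mm with a yellow face. A white line on the bar points to the black dot at off, the green dot at on.
- cell_amber: amber glass reference cell: upright block 20 mm wide (x), 29 mm long (y), 70 mm tall, with a lid of the same tint 13 x 20 mm, 6 mm high on top; about 90 g. Origin: centre of the underside, z up. White frosted faces: +x and -x (20 mm apart, 28 mm long). Clear tinted windows: +y and -y. Stands in a rack pocket, foot 18 mm below the rack's top.
- cell_amber_window (a point): in the middle of the amber cell, 35 mm above its underside, level with the middle of its windows; axes as the cell's.
- cell_green: green glass reference cell: upright block 20 mm wide (x), 29 mm long (y), 70 mm tall, with a lid of the same tint 13 x 20 mm, 6 mm high on top; about 90 g. Origin: centre of the underside, z up. White frosted faces: +x and -x (20 mm apart, 28 mm long). Clear tinted windows: +y and -y. Stands in a rack pocket, foot 18 mm below the rack's top. Leave it.
- cell_violet: violet glass reference cell: upright block 20 mm wide (x), 29 mm long (y), 70 mm tall, with a lid of the same tint 13 x 20 mm, 6 mm high on top; about 90 g. Origin: centre of the underside, z up. White frosted faces: +x and -x (20 mm apart, 28 mm long). Clear tinted windows: +y and -y. Stands in a rack pocket, foot 18 mm below the rack's top. Leave it.
- rack: white rack fixed to the bench, 70 mm (x) by 175 mm (y), 26 mm high, with three pockets in a row along y, 55 mm apart, each 23 x 32 mm and 18 mm deep, holding the three cells in any order. Origin: centre of the underside.
- photometer: fixed: base plate 90 mm (x) by 170 mm (y), 12 mm thick, with two upright heads, each 60 mm (x) by 46 mm (y), tops 125 mm above the bench, and an open gap of 74 mm between them along y. Grey lamp head at +y, black receiver head at -y, each with a brass-ringed lens facing the gap. Origin: centre of the underside.
- beam_centre (a point): midway between the two lenses on the line between their centres (the light path), 95 mm above the bench; axes as the photometer's, so y runs along the light path. Nothing is under it but the base plate, 83 mm lower.
- polish_jar: closed jar of polish, 52 mm in diameter, 60 mm tall, loose, standing on the bench beyond the photometer. Origin: centre of its underside. Leave it.
Not all that is in view belongs to the job. Of the things like the polish_jar, leave any that is black or green; of the rest the larger one is meant.

How it is judged:
By the outcome, as a careful person would: the job done as asked, in the order asked, and still so for the second after the job is handed in, while the arm keeps its last pose, push and grip.
It also fails if it takes over 51 s, if anything falls off the work surface, if the arm or the gripper's body presses on something with over 40 N, if the wrist force passes 120 N, or if a joint passes its speed limit or range.

ROBOT

A 7-joint arm with a two-finger parallel gripper is mounted at the origin on the work surface. World frame = base frame: x ahead of the robot, y to its left, z up, the work surface at z = 0. Lengths are in m, angles in rad, forces in N, time in s.
With the tool pointing down it reaches from about 0.4 to 0.85 m from the base axis. Payload 4.5 kg.
Tool frame: the origin (TCP) lies midway between the tips of the shut fingers; the grasp point (between the pads) lies 19 mm behind it (r.grip_point_offset is the distance from the TCP to the grasp point, in m); z points along the fingers, y is the line along which they close (so a half turn about z gives the same grasp; the last joint's range is limited). The gripper opens to 88 mm and grips with 3 to 60 N. Pads are 18 mm wide; open, the fingers measure 123 mm over their backs; the gripper's body (75 mm by 187 mm) begins 45 mm behind the grasp point.
Start: joints at [-1.144, 0.689, -0.195, 1.565, 0.157, 0.902, -0.215], TCP at [0.239, 0.577, 0.239] pointing down, gripper open.
Joint ranges: [-3.01, 3.01], [-0.46, 2.08], [-1.47, 1.51], [0.13, 2.56], [-1, 4.14], [0.04, 2.09], [-2.66, 2.66]. Speed limits (rad/s): [2.57, 2.57, 3.14, 3.14, 3.14, 3.14, 3.14].

INTERFACE

Orientations are given as a unit quaternion [x, y, z, w].
In Python, from plant import r, optics gives the robot as it stands.
- The arm moves only by the shell command python3 -m pendant 'ROWS' [OPENING] [FORCE]. ROWS is JSON, a list of rows, each a list of 6 numbers: the shift along the tool's x, y, z as a fraction of full scale, then the turn, a rotation vector about the tool's x, y, z as a fraction of full scale. A call has 1 to 5 rows; each row shifts and turns the commanded pose from where the row before left it, along the tool's axes as they then stand; what a row does not reach is not made up. Full scale, the value 1, is 0.025 m for a shift and pi rad for a turn. A row lasts 1/12 s, in which the tool goes at most 41.7 mm and 7.16 degrees, less where a joint would pass 70% of its speed; a pose out of reach is approached as far as the arm can. A call with a number of a shift or a turn outside -1 to 1 is refused whole. A call with a gripper value outside its range is refused whole. OPENING is the opening, from -1 (shut) to 1 (fully open), set as the call begins (- or left out, the last holds). The fingers move at their own pace and stop on an object; FORCE is the grip in N (left out, the last holds). Time passes only in rows, so rows that do not move let the fingers close. It gives the time, the measured TCP pose, the force, the opening and the grip force at its end, in the units of the state.
- r.get_state(): the state, without advancing time (a new reading comes with each control period).
- optics.snapshot(name): name is "scene" or "top"; returns (picture, depth): 420x560x3 uint8, blue, green, red; 420x560 float32, m along the optical axis (not along the pixel's ray), 0 where there is no reading.
- optics.calibration(name): a dict with "vfov" (degrees; the focal length in pixels is half the picture's height over the tangent of half this angle, whatever the lens; pixels are square), "cx", "cy" (the principal point, pixels), "cam_to_world" (4x4, takes a point from camera to world coordinates). Camera axes: x right, y up, looking along -z (the intrinsics and any distortion apply to the point x, -y, -z); pixel columns grow to the right and rows downward; lengths in m; the calibration is good to about 2 mm. A picture is of the moment at which its call begins. calibration takes no time and is no camera call.
- r.finish_job(): hands the job in; it is judged then, once.
The state is a dict: "clock": time; "q": joint angles; "qd": joint speeds; "joint_torque": joint torques, N m; "tool_pos": TCP position; "eef_rot": TCP orientation; "contact_force": force on the tool from outside, world axes, zero at the start; "moment": the same for the moment, N m; "opening": opening from 0.0 (shut) to 1.0 (fully open); "finger_force": force on a finger pad.
Only numpy, scipy, OpenCV 4.12 (cv2) and the standard library are available. Lean on these libraries where they do the work, as an engineer would, in place of code of your own. Each camera call takes 0.05 s, during which the arm holds its last target. There are 200 camera calls.

## Working session

There is one attempt and no reset: what is moved stays moved. The work goes in short steps, Python scripts to look and compute and a shell command to move; the robot and the scene stay as the last step left them, time stands still between calls to the robot, and variables do not carry over. Pictures are saved under pics/ and viewed, at most 10 in all, crops included, and the job is handed in when it is done.

```bash
ls; mkdir -p pics; cat > h.py <<'E'
import numpy as np,cv2
from plant import r,optics
E
python3 - <<'E'
from h import *
for n in("scene","top"):
    p,d=optics.snapshot(n); cv2.imwrite(f"pics/{n}0.png",p); np.savez(f"{n}0.npz",p=p,d=d)
    print(n,optics.calibration(n))
print(r.get_state())
E
```

```text
pics
scene {'vfov': 50.194985133690885, 'cx': 273.8354590018528, 'cy': 207.98359363453855, 'cam_to_world': array([[ 0.12875666, -0.85204976,  0.50737848,  1.15645906],
       [ 0.99156138,  0.11840126, -0.05279365, -0.06062848],
       [-0.01509143,  0.50989444,  0.86010459,  0.95150509],
       [ 0.        ,  0.        ,  0.        ,  1.        ]])}
top {'vfov': 43.27933124087133, 'cx': 279.956997651755, 'cy': 207.24505588047217, 'cam_to_world': array([[-0.02480461,  0.99582555, -0.08784194,  0.50690343],
       [-0.99962878, -0.02371644,  0.01341006, -0.01806978],
       [ 0.01127078,  0.08814196,  0.99604416,  1.58014628],
       [ 0.        ,  0.        ,  0.        ,  1.        ]])}
{'clock': 0.1, 'q': array([-1.14418289,  0.6898639 , -0.19449331,  1.56619518,  0.15732226,
        0.9025142 , -0.2151024 ]), 'qd': array([-1.12122410e-05, -2.83141484e-03,  1.27447802e-03, -2.32128159e-03,
        1.48306308e-03, -1.35558321e-04,  1.28451204e-03]), 'joint_torque': array([-3.54266616e-03, -5.28504360e+01, -1.27152666e+00, -1.53839296e+01,
       -5.25267748e-02,  1.94258355e-03,  4.03497438e-05]), 'tool_pos': array([0.23909378, 0.57686959, 0.23802412]), 'eef_rot': array([ 1.95116163e-01,  9.80779818e-01, -7.91121099e-04, -7.87690126e-05]), 'contact_force': array([-0.21560456,  0.63547789, -0.36073171]), 'moment': array([ 0.0303563 ,  0.00863434, -0.00290397]), 'finger_force': 0.0, 'opening': 0.9972838711586091}
```

View pics/scene0.png

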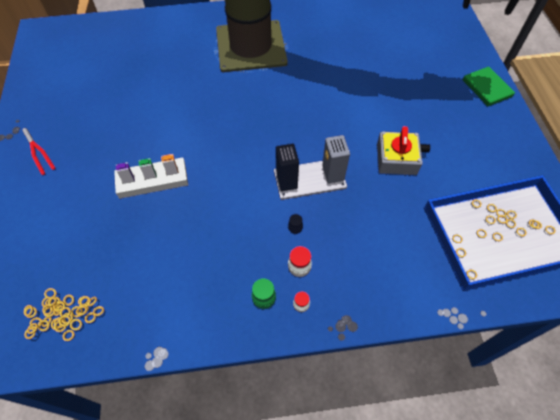

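View pics/top0.png

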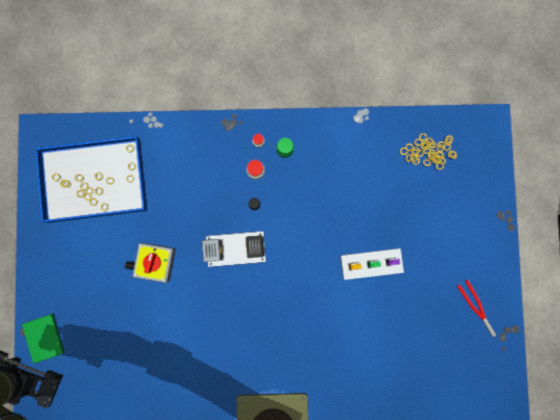

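The top view shows the isolator at (152,263), the photometer at (235,249) with the lamp head on the left, and the rack at (372,264). The cells in the rack are amber (354,266), green (374,265) and violet (392,262). The large red-lid jar is at (256,169). Decoys are the small red (258,140), black (254,204) and green (285,148) jars, red pliers, and the green block.

Amber candidates are the cell (354,266) and the brass rings (430,150) and (90,190), so I choose the cell in the rack. Red candidates are the handle (152,263), the jar lids and the pliers (472,300), so I choose the handle on the yellow box.

```bash
cat >> h.py <<'E'
def load(n,k=0):
    z=np.load(f"{n}{k}.npz"); return z['p'],z['d']
def ray(n,uv):
    c=optics.calibration(n); f=210/np.tan(np.radians(c['vfov']/2)); uv=np.atleast_2d(uv).astype(float)
    v=np.c_[(uv[:,0]-c['cx'])/f,-(uv[:,1]-c['cy'])/f,-np.ones(len(uv))]
    T=c['cam_to_world']; return T[:3,3],v@T[:3,:3].T
def onz(n,uv,z):
    o,v=ray(n,uv); return o+v*((z-o[2])/v[:,2])[:,None]
def dep(n,uv,d):
    o,v=ray(n,uv); uv=np.atleast_2d(uv).astype(int); return o+v*d[uv[:,1],uv[:,0]][:,None]
def hsvmask(p,lo,hi):
    return cv2.inRange(cv2.cvtColor(p,cv2.COLOR_BGR2HSV),lo,hi)
E
python3 - <<'E'
from h import *
p,d=load("top")
a=cv2.resize(p[235:290,120:185],None,fx=6,fy=6,interpolation=cv2.INTER_CUBIC)
b=cv2.resize(p[240:290,335:410],None,fx=6,fy=6,interpolation=cv2.INTER_CUBIC)
c=cv2.resize(p[225:275,195:275],None,fx=6,fy=6,interpolation=cv2.INTER_CUBIC)
W=900;H=0
im=np.zeros((330+300,870,3),np.uint8); im[:330,:390]=a; im[:300,400:850]=b; im[330:,:480]=c
cv2.imwrite("pics/crop.png",cv2.resize(im,(800,579)))
for n in("top","scene"):
    p,d=load(n)
    nz=[dep(n,[[u,v]],d)[0] for u,v in ([(200,330),(450,200),(330,120),(100,235)] if n=="top" else [(200,100),(200,300),(400,300),(100,100)])]
    print(n,np.round(nz,4))
def rep(name,n,m,z,box):
    x0,y0,x1,y1=box; k=np.zeros_like(m); k[y0:y1,x0:x1]=m[y0:y1,x0:x1]
    cs=cv2.findContours(k,0,2)[0]
    if not cs: print(name,n,"none");return
    c=max(cs,key=cv2.contourArea); (u,v),(w,h),ang=cv2.minAreaRect(c)
    print(name,n,np.round([u,v,w,h,ang],1),"onz",np.round(onz(n,[[u,v]],z)[0],4),"dep",np.round(dep(n,[[u,v]],load(n)[1])[0],4),"px",int(k.sum()/255))
    bx=onz(n,cv2.boxPoints(((u,v),(w,h),ang)),z); print("   sides",np.round(np.linalg.norm(bx[1]-bx[0]),4),np.round(np.linalg.norm(bx[2]-bx[1]),4),"dir",np.round(np.degrees(np.arctan2(*(bx[2]-bx[1])[1::-1])),1))
for n,B in(("top",dict(iso=(130,240,180,290),rack=(335,240,410,290),jar=(240,155,272,182))),("scene",dict(iso=(370,120,425,180),rack=(105,150,195,200),jar=(285,240,315,275)))):
    p,d=load(n)
    red=hsvmask(p,(0,150,110),(6,255,255))|hsvmask(p,(174,150,110),(180,255,255))
    rep("red iso",n,red,.06,B['iso']); rep("jar",n,red,.06,B['jar'])
    rep("yellow",n,hsvmask(p,(22,130,120),(35,255,255)),.05,B['iso'])
    rep("amber",n,hsvmask(p,(8,120,100),(24,255,255)),.084,B['rack'])
    rep("green",n,hsvmask(p,(45,120,60),(85,255,255)),.084,B['rack'])
    rep("violet",n,hsvmask(p,(130,90,60),(155,255,255)),.084,B['rack'])
    if n=="top": rep("rack",n,255-hsvmask(p,(100,150,0),(125,255,255)),.026,B['rack'])
    if n=="top": rep("photom",n,hsvmask(p,(0,0,0),(180,120,255)),.012,(195,225,275,275))
E
```

```text
top [[ 0.2899  0.2048 -0.0057]
 [ 0.6558 -0.5514  0.0014]
 [ 0.9077 -0.1976  0.0059]
 [ 0.5761  0.4969  0.0016]]
scene [[ 2.068e-01 -1.667e-01  6.000e-04]
 [ 8.069e-01 -1.938e-01  5.000e-04]
 [ 8.654e-01  2.414e-01 -3.000e-04]
 [ 1.640e-01 -4.552e-01 -5.000e-04]]
red iso top [151.5 262.5  17.   15.   90. ] onz [0.4917 0.3313 0.06  ] dep [0.492  0.3246 0.089 ] px 187
   sides 0.0427 0.0482 dir 179.7
jar top [255.  167.5  15.   14.   90. ] onz [0.7584 0.031  0.06  ] dep [0.759  0.0311 0.0565] px 182
   sides 0.0406 0.044 dir 178.7
yellow top [151.8 262.5  29.6  30.   11.3] onz [0.4917 0.3327 0.05  ] dep [0.4921 0.3238 0.089 ] px 563
   sides 0.0853 0.0853 dir -102.7
amber top [354.7 266.4   4.7  11.2  81.9] onz [ 0.4668 -0.2444  0.084 ] dep [ 0.4667 -0.2447  0.0822] px 55
   sides 0.0316 0.013 dir -174.0
green top [374. 264.   4.  12.  90.] onz [ 0.4721 -0.2991  0.084 ] dep [ 0.472  -0.2997  0.0807] px 53
   sides 0.0339 0.0112 dir 177.6
violet top [393.  261.8   4.9  12.3  83.7] onz [ 0.477  -0.3531  0.084 ] dep [ 0.4769 -0.3541  0.0791] px 60
   sides 0.0347 0.0136 dir -176.2
rack to
[... 409 characters left out ...]
6.6
jar scene [299.5 256.5  19.   19.   90. ] onz [0.7596 0.0335 0.06  ] dep [0.7592 0.0336 0.0591] px 319
   sides 0.0417 0.0451 dir -9.7
yellow scene [400.5 146.5  27.   35.   90. ] onz [0.4894 0.3356 0.05  ] dep [0.5118 0.3223 0.0802] px 551
   sides 0.0899 0.0874 dir -16.7
amber scene [167.5 157.5   5.   11.   90. ] onz [ 0.4684 -0.2441  0.084 ] dep [ 0.4686 -0.2441  0.0843] px 60
   sides 0.0269 0.0152 dir -0.8
green scene [144.4 161.3   4.7  11.4  82.9] onz [ 0.4721 -0.2996  0.084 ] dep [ 0.47   -0.3003  0.0813] px 55
   sides 0.0272 0.0144 dir 6.2
violet scene [122.  166.5   5.   12.   90. ] onz [ 0.4801 -0.3528  0.084 ] dep [ 0.4811 -0.3523  0.0853] px 60
   sides 0.029 0.015 dir 2.1
```

View pics/crop.png

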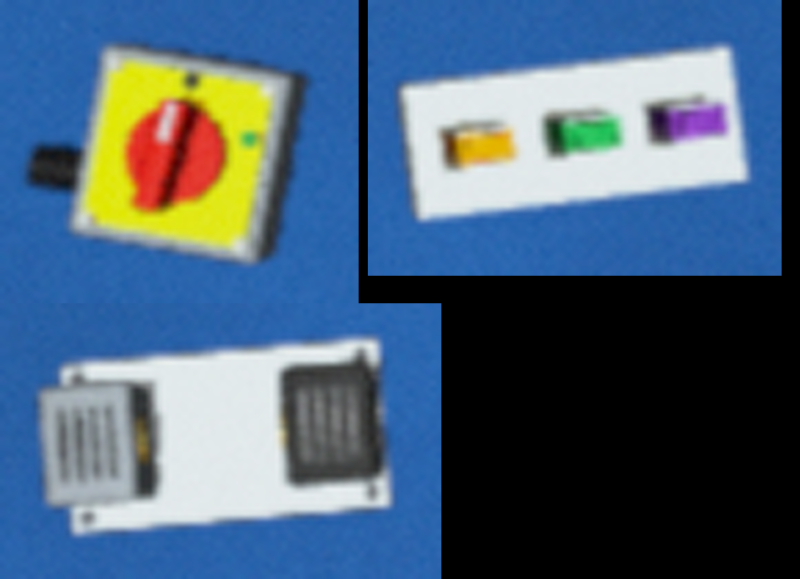

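The crop shows the handle at about the black (off) dot, with the green dot about 67° clockwise. Amber is the leftmost cell in the rack. Next I'll refine the positions from depth.

```bash
cat >> h.py <<'E'
def cloud(n,k=0):
    p,d=load(n,k); v,u=np.mgrid[:420,:560]; P=dep(n,np.c_[u.ravel(),v.ravel()],d); P[d.ravel()==0]=9
    return P,p.reshape(-1,3),np.c_[u.ravel(),v.ravel()]
def rect(P,lo,hi):
    m=np.all((P>lo)&(P<hi),1); Q=P[m]
    (c,s,a)=cv2.minAreaRect(Q[:,:2].astype(np.float32)); 
    return m,len(Q),np.round(np.r_[c,Q[:,2].mean()],4),np.round(s,4),round(a,1)
E
python3 - <<'E'
from h import *
for n in("top","scene"):
    P,C,U=cloud(n)
    for nm,lo,hi in(("bar",(.43,.27,.085),(.55,.40,.11)),("heads+y",(.46,.10,.115),(.6,.25,.14)),("heads-y",(.46,-.02,.115),(.6,.1,.14)),("plate",(.44,-.03,.005),(.62,.22,.02)),
      ("amber",(.44,-.272,.06),(.5,-.215,.1)),("green",(.44,-.326,.06),(.5,-.272,.1)),("violet",(.44,-.385,.06),(.5,-.326,.1)),("rack",(.4,-.42,.015),(.55,-.18,.036)),("jar",(.70,-.03,.045),(.82,.08,.08)),("box",(.41,.25,.04),(.58,.42,.06))):
        try:
            m,*q=rect(P,lo,hi); print(n,nm,*q,"med",np.round(np.median(P[m],0),4))
        except Exception as e: print(n,nm,"fail",m.sum() if 0 else e.__class__)
p,d=load("top")
# dots on the box face and white line
for nm,uv in(("black",(120+192/(6*.9195),235+80/(6*.9195))),("green",(120+250/(6*.9195),235+138/(6*.9195)))): print(nm,np.round(onz("top",[uv],.05)[0],4))
s=load("scene")[0]
im=np.zeros((560,800,3),np.uint8)
def put(x0,y0,x1,y1,X,Y,f):
    c=cv2.resize(s[y0:y1,x0:x1],None,fx=f,fy=f,interpolation=cv2.INTER_CUBIC); im[Y:Y+c.shape[0],X:X+c.shape[1]]=c
put(370,120,436,182,0,0,5); put(265,130,355,200,335,0,5); put(105,145,195,200,0,360,3.6 and 3); put(240,205,325,315,560,360-10,1.9)
cv2.imwrite("pics/crops.png",im)
E
```

```text
top bar 120 [0.4916 0.3332 0.0952] [0.0161 0.057 ] 73.6 med [0.491  0.3324 0.0955]
top heads+y 368 [0.5218 0.157  0.1243] [0.0599 0.0466] 2.6 med [0.522  0.1565 0.1243]
top heads-y 359 [0.5291 0.0377 0.1245] [0.0468 0.0579] 89.4 med [0.5298 0.0366 0.1243]
top plate 1227 [0.5302 0.0931 0.0107] [0.1794 0.2445] 0.0 med [0.5251 0.0964 0.0107]
top amber 80 [ 0.4661 -0.2472  0.0795] [0.0196 0.03  ] 10.0 med [ 0.4663 -0.2459  0.0798]
top green 81 [ 0.4715 -0.3021  0.0799] [0.0196 0.0304] 5.8 med [ 0.4719 -0.3008  0.0806]
top violet 83 [ 0.4766 -0.3578  0.0792] [0.02   0.0305] 4.7 med [ 0.4764 -0.3551  0.0798]
top rack 1147 [ 0.4712 -0.3027  0.0258] [0.0701 0.1765] 5.3 med [ 0.4716 -0.2978  0.0258]
top jar 206 [0.758  0.0331 0.0596] [0.0445 0.0442] 53.5 med [0.7573 0.0336 0.0599]
top box 966 [0.4938 0.3456 0.0513] [0.1264 0.1   ] 78.8 med [0.4911 0.3276 0.0516]
scene bar 142 [0.4891 0.3342 0.0955] [0.0148 0.0603] 73.5 med [0.494  0.3323 0.0966]
scene heads+y 449 [0.5209 0.1573 0.1247] [0.0614 0.0457] 4.1 med [0.5248 0.1558 0.1252]
scene heads-y 456 [0.5282 0.0381 0.1248] [0.0618 0.0464] 3.1 med [0.5322 0.0373 0.1253]
scene plate 1210 [0.5334 0.0918 0.0125] [0.2452 0.1684] 87.6 med [0.5463 0.1005 0.0127]
scene amber 143 [ 0.4649 -0.2467  0.0761] [0.0215 0.0292] 4.0 med [ 0.4708 -0.2453  0.0778]
scene green 144 [ 0.4708 -0.3012  0.0763] [0.0217 0.0292] 8.0 med [ 0.4756 -0.2995  0.078 ]
scene violet 151 [ 0.4745 -0.3567  0.0758] [0.0246 0.0299] 8.0 med [ 0.4808 -0.3545  0.0772]
scene rack 1299 [ 0.4694 -0.302   0.0259] [0.0753 0.1758] 4.9 med [ 0.4843 -0.2956  0.0264]
scene jar 370 [0.7575 0.035  0.0595] [0.0435 0.0463] 81.4 med [0.76   0.0338 0.0602]
scene box 1018 [0.4922 0.3443 0.0518] [0.1224 0.1042] 78.6 med [0.5094 0.3225 0.0526]
black [0.5285 0.324  0.05  ]
green [0.4977 0.294  0.05  ]
```

View pics/crops.png

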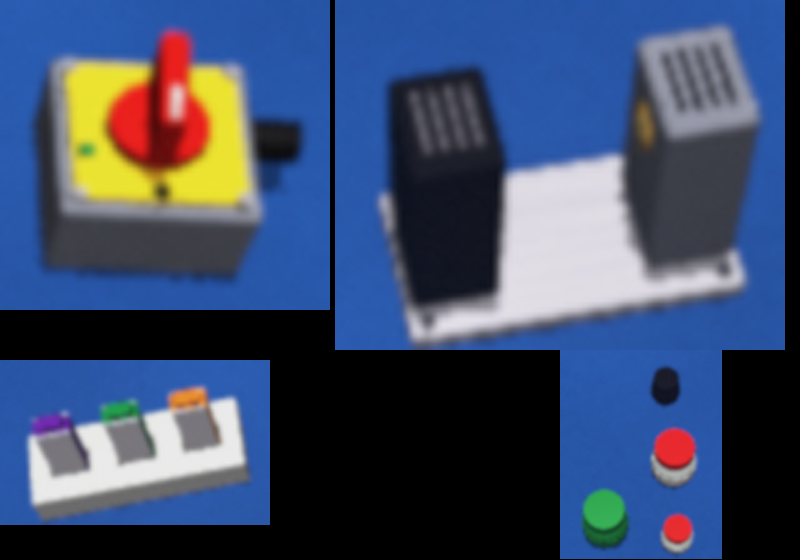

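```bash
cat >> h.py <<'E'
from scipy.spatial.transform import Rotation as R
def go(pos,yaw):
    "rows needed (tool units, summed) from measured pose to pos with tool y at world yaw deg, tool down"
    s=r.get_state(); A=R.from_quat(s['eef_rot']); y=np.radians(yaw)
    Y=np.array([np.cos(y),np.sin(y),0]); Z=np.array([0,0,-1.]); B=R.from_matrix(np.c_[np.cross(Y,Z),Y,Z])
    print("t",round(s['clock'],2),"pos",np.round(s['tool_pos'],4),"yaw",round(np.degrees(np.arctan2(*A.as_matrix()[1::-1,1])),2),"tilt",np.round(np.degrees(np.arccos(-A.as_matrix()[2,2])),2),"open",round(s['opening'],3),"ff",round(float(s['finger_force']),1),"F",np.round(s['contact_force'],1),"M",np.round(s['moment'],2))
    print(" turn first:",np.round((A.inv()*B).as_rotvec()/np.pi,4)," shift(cur axes)",np.round(A.inv().apply(np.array(pos)-s['tool_pos'])/.025,3)," shift(new axes)",np.round(B.inv().apply(np.array(pos)-s['tool_pos'])/.025,3))
E
python3 -c "
from h import *; go((.4905,.3335,.14),73.6)"
```

```text
t 0.1 pos [0.2391 0.5769 0.238 ] yaw 67.5 tilt 0.09 open 0.997 ff 0.0 F [-0.2  0.6 -0.4] M [ 0.03  0.01 -0.  ]
 turn first: [-0.0005  0.     -0.0339]  shift(cur axes) [-13.016  -5.139   3.931]  shift(new axes) [-12.396  -6.499   3.921]
```

```bash
python3 -m pendant '[[0,0,0,0,0,-0.034],[-0.5,-0.3,0,0,0,0],[-0.9,-0.5,0.3,0,0,0],[-1,-0.5,0.3,0,0,0],[-1,-0.5,0.3,0,0,0]]' && python3 -m pendant '[[-1,-0.5,0.3,0,0,0],[-1,-0.5,0.3,0,0,0],[-1,-0.5,0.3,0,0,0],[-1,-0.5,0.3,0,0,0],[-1,-0.5,0.3,0,0,0]]' && python3 -m pendant '[[-1,-0.5,0.3,0,0,0],[-1,-0.5,0.3,0,0,0],[-1,-0.5,0.3,0,0,0],[-0.7,-0.5,0.3,0,0,0],[0,0,0,0,0,0]]' && python3 -c "
from h import *; go((.4905,.3335,.070),73.6)"
```

```text
clock: 0.52
tool_pos: [0.3093, 0.5084, 0.2158]
eef_rot: [0.144, 0.99, -0.0, 0.0]
contact_force: [0.6, 0.3, -0.6]
opening: 0.999
finger_force: 0.0
clock: 0.93
tool_pos: [0.4118, 0.4125, 0.1782]
eef_rot: [0.144, 0.99, -0.001, 0.0]
contact_force: [0.8, 0.2, -0.6]
opening: 1.0
finger_force: 0.0
clock: 1.35
tool_pos: [0.4889, 0.3327, 0.1469]
eef_rot: [0.148, 0.989, -0.004, 0.001]
contact_force: [-0.1, -1.7, -0.3]
opening: 1.002
finger_force: 0.0
t 1.35 pos [0.4889 0.3327 0.1469] yaw 72.93 tilt 0.41 open 1.002 ff 0.0 F [-0.1 -1.7 -0.3] M [-0.03 -0.02  0.04]
 turn first: [-0.0022  0.0007 -0.0037]  shift(cur axes) [-0.043  0.069  3.076]  shift(new axes) [-0.051  0.047  3.076]
```

```bash
python3 -m pendant '[[0,0.05,0.6,0,0,-0.003],[0,0,0.6,0,0,0],[0,0,0.7,0,0,0],[0,0,0.6,0,0,0],[0,0,0.5,0,0,0]]' && python3 -m pendant '[[0,0,0,0,0,0],[0,0,0,0,0,0],[0,0,0,0,0,0],[0,0,0,0,0,0],[0,0,0,0,0,0]]' -1 20 && python3 -m pendant '[[0,0,0,0,0,0],[0,0,0,0,0,0],[0,0,0,0,0,0],[0,0,0,0,0,0],[0,0,0,0,0,0]]' && python3 -c "
from h import *; go((.4905,.3335,.070),10)"
```

```text
clock: 1.77
tool_pos: [0.4848, 0.3415, 0.0727]
eef_rot: [0.139, 0.99, -0.0, -0.0]
contact_force: [0.2, -0.4, -0.3]
opening: 1.0
finger_force: 0.0
clock: 2.18
tool_pos: [0.4858, 0.3426, 0.0747]
eef_rot: [0.138, 0.99, 0.001, 0.001]
contact_force: [0.4, -0.1, -0.1]
opening: 0.647
finger_force: 0.0
clock: 2.6
tool_pos: [0.485, 0.3411, 0.0737]
eef_rot: [0.138, 0.99, -0.001, -0.0]
contact_force: [-2.2, -6.4, 5.3]
opening: 0.271
finger_force: 3.1
t 2.6 pos [0.485  0.3411 0.0737] yaw 74.14 tilt 0.14 open 0.271 ff 3.1 F [-2.2 -6.4  5.3] M [-1.34  0.35 -0.08]
 turn first: [-7.000e-04  3.000e-04  3.563e-01]  shift(cur axes) [-0.293 -0.232  0.148]  shift(new axes) [-0.337  0.162  0.147]
```

```bash
python3 -m pendant '[[0,0,0,0,0,0],[0,0,0,0,0,0],[-0.3,-0.23,0.05,0,0,0],[0,0,0,0,0,0],[0,0,0,0,0,0]]' -0.2 20 && python3 -m pendant '[[0,0,0,0,0,0],[0,0,0,0,0,0],[0,0,0,0,0,0]]' && python3 - <<'E'
from h import *
go((.4905,.3335,.070),73.6)
for n in("scene",):
    p,d=optics.snapshot(n); np.savez(n+"1.npz",p=p,d=d); cv2.imwrite("pics/s1.png",cv2.resize(p[60:200,330:480],None,fx=4,fy=4,interpolation=cv2.INTER_CUBIC))
E
```

```text
clock: 3.02
tool_pos: [0.4918, 0.3336, 0.0723]
eef_rot: [0.139, 0.99, -0.0, 0.0]
contact_force: [0.2, -0.8, -0.1]
opening: 0.398
finger_force: 0.0
clock: 3.27
tool_pos: [0.4909, 0.3349, 0.0725]
eef_rot: [0.138, 0.99, 0.0, -0.0]
contact_force: [0.1, -0.1, -0.2]
opening: 0.398
finger_force: 0.0
t 3.27 pos [0.4909 0.3349 0.0725] yaw 74.17 tilt 0.03 open 0.398 ff 0.0 F [ 0.1 -0.1 -0.2] M [ 0.   -0.   -0.05]
 turn first: [ 0.0001 -0.      0.0032]  shift(cur axes) [ 0.    -0.059  0.101]  shift(new axes) [-0.    -0.059  0.101]
```

View pics/s1.png

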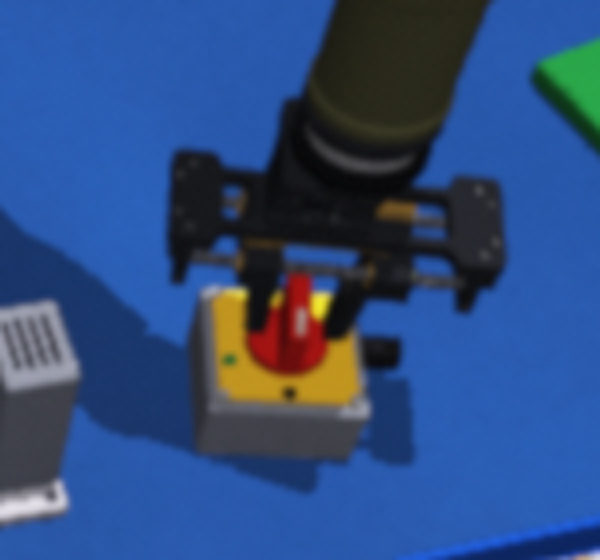

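The fingers straddle the red bar, which sits centred between them at about (297,320) in the crop. I'll close them and turn.

```bash
python3 -m pendant '[[0,-0.05,0,0,0,0],[0,0,0,0,0,0],[0,0,0,0,0,0],[0,0,0,0,0,0],[0,0,0,0,0,0]]' -1 25 && python3 -m pendant '[[0,0,0,0,0,0],[0,0,0,0,0,0],[0,0,0,0,0,0]]' && python3 -m pendant '[[0,0,0,0,0,0.02],[0,0,0,0,0,0.03],[0,0,0,0,0,0.035],[0,0,0,0,0,0.035],[0,0,0,0,0,0.035]]' && python3 -m pendant '[[0,0,0,0,0,0.035],[0,0,0,0,0,0.035],[0,0,0,0,0,0.035],[0,0,0,0,0,0.035],[0,0,0,0,0,0.03]]' && python3 -m pendant '[[0,0,0,0,0,0.015],[0,0,0,0,0,0.01],[0,0,0,0,0,0],[0,0,0,0,0,0],[0,0,0,0,0,0]]' && python3 -c "
from h import *; go((.4905,.3335,.070),10)"
```

```text
clock: 3.73
tool_pos: [0.4909, 0.3342, 0.0726]
eef_rot: [0.138, 0.99, 0.001, 0.0]
contact_force: [0.6, 2.0, -1.4]
opening: 0.16
finger_force: 25.0
clock: 3.98
tool_pos: [0.4909, 0.3342, 0.0726]
eef_rot: [0.138, 0.99, 0.001, 0.0]
contact_force: [1.3, 2.7, -1.6]
opening: 0.154
finger_force: 25.0
clock: 4.4
tool_pos: [0.4909, 0.3343, 0.0725]
eef_rot: [0.375, 0.927, 0.001, 0.0]
contact_force: [0.8, 2.8, -2.8]
opening: 0.154
finger_force: 25.0
clock: 4.82
tool_pos: [0.4909, 0.3343, 0.0726]
eef_rot: [0.606, 0.796, 0.001, -0.0]
contact_force: [1.2, 2.8, -1.5]
opening: 0.154
finger_force: 25.0
clock: 5.23
tool_pos: [0.491, 0.3343, 0.0726]
eef_rot: [0.635, 0.773, 0.001, -0.0]
contact_force: [2.0, 5.1, -2.8]
opening: 0.154
finger_force: 25.0
t 5.23 pos [0.491  0.3343 0.0726] yaw 11.21 tilt 0.1 open 0.154 ff 25.0 F [ 2.   5.1 -2.8] M [ 0.84 -0.36 -0.04]
 turn first: [ 0.0003 -0.0004  0.0067]  shift(cur axes) [-0.027 -0.025  0.103]  shift(new axes) [-0.027 -0.024  0.103]
```

```bash
for i in 1 2; do python3 -m pendant '[[0,0,0,0,0,0.008],[0,0,0,0,0,0],[0,0,0,0,0,0]]' >/dev/null; python3 -c "
from h import *; go((.4905,.3335,.070),10)"; done
```

```text
t 5.48 pos [0.491  0.3342 0.0726] yaw 9.81 tilt 0.09 open 0.16 ff 25.0 F [ 1.9  4.7 -3.2] M [ 0.95 -0.41  0.23]
 turn first: [ 0.0003 -0.0004 -0.0011]  shift(cur axes) [-0.025 -0.024  0.103]  shift(new axes) [-0.025 -0.024  0.103]
t 5.73 pos [0.491  0.3342 0.0726] yaw 8.45 tilt 0.09 open 0.155 ff 25.0 F [ 1.9  4.8 -3. ] M [ 0.9  -0.36  0.58]
 turn first: [ 0.0004 -0.0003 -0.0086]  shift(cur axes) [-0.027 -0.023  0.103]  shift(new axes) [-0.026 -0.023  0.103]
```

```bash
python3 -m pendant '[[0,0,0,0,0,0.006],[0,0,0,0,0,0],[0,0,0,0,0,0]]' >/dev/null; python3 -c "
from h import *; go((.4905,.3335,.070),10)"; python3 -m pendant '[[0,0,0,0,0,0],[0,0,0,0,0,0],[0,0,0,0,0,0],[0,0,0,0,0,0],[0,0,0,0,0,0]]' 1 >/dev/null;  python3 -m pendant '[[0,0,-0.3,0,0,0],[0,0,-0.9,0,0,0],[0,0,-1,0,0,0],[0,0,-1,0,0,0],[0,0,-1,0,0,0]]' ; python3 -m pendant '[[0,0,-0.5,0,0,0]]'>/dev/null;  python3 - <<'E'
from h import *
for n in("scene","top"):
    p,d=optics.snapshot(n); np.savez(n+"2.npz",p=p,d=d)
P,C,U=cloud("scene",2); m,*q=rect(P,(.43,.27,.085),(.55,.40,.105)); print(q)
P,C,U=cloud("top",2); m,*q=rect(P,(.43,.27,.085),(.55,.40,.105)); print(q)
p=load("scene",2)[0]; q=load("top",2)[0]
cv2.imwrite("pics/s2.png",np.hstack([cv2.resize(p[110:190,360:440],(480,480)),cv2.resize(q[235:290,120:175],(300,480))]))
go((.4655,-.247,.20),5.3)
E
```

```text
t 5.98 pos [0.491  0.3342 0.0726] yaw 7.35 tilt 0.08 open 0.159 ff 25.0 F [ 3.   4.7 -4.1] M [ 0.87 -0.43  0.62]
 turn first: [ 0.0004 -0.0003 -0.0147]  shift(cur axes) [-0.024 -0.022  0.103]  shift(new axes) [-0.023 -0.023  0.103]
clock: 6.82
tool_pos: [0.4904, 0.3331, 0.1791]
eef_rot: [0.661, 0.75, -0.0, -0.0]
contact_force: [-0.3, 0.8, 0.1]
opening: 0.894
finger_force: 0.0
[166, array([0.4906, 0.334 , 0.0947]), array([0.0164, 0.0593]), 9.6]
[89, array([0.4924, 0.3265, 0.0949]), array([0.0138, 0.0456]), 10.2]
t 7.0 pos [0.4921 0.3342 0.193 ] yaw 7.18 tilt 0.32 open 0.996 ff 0.0 F [-0.2 -1.  -0.4] M [-0.04  0.07 -0.01]
 turn first: [ 0.0015 -0.0009  0.0104]  shift(cur axes) [-22.931  -3.958  -0.363]  shift(new axes) [-23.049  -3.206  -0.282]
```

View pics/s2.png

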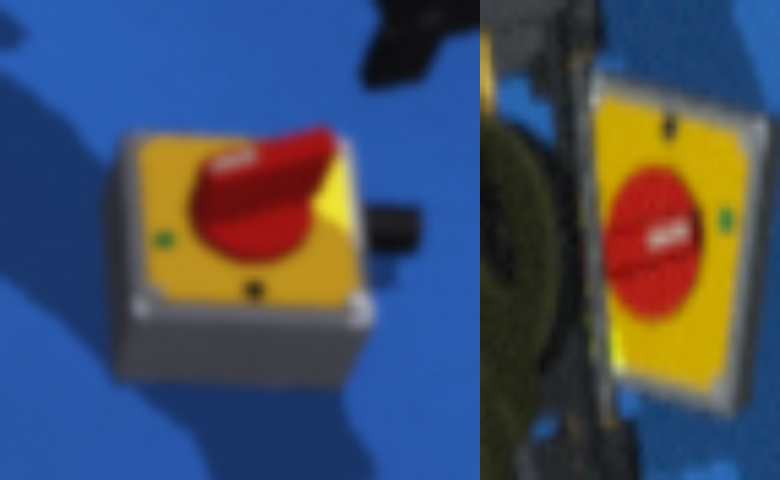

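The white line now points at the green dot, and depth gives the bar at -80°, which is 68.9° from the box axis. The moment rose to 0.6 N m, so the handle is at its stop. Moving on to the rack.

```bash
python3 -m pendant '[[-0.3,0,0,0,0,0.01],[-0.7,-0.1,0,0,0,0],[-1,-0.15,0,0,0,0],[-1,-0.15,0,0,0,0],[-1,-0.15,0,0,0,0]]' >/dev/null; for i in 1 2 3; do python3 -m pendant '[[-1,-0.15,0,0,0,0],[-1,-0.15,0,0,0,0],[-1,-0.15,0,0,0,0],[-1,-0.15,0,0,0,0],[-1,-0.15,0,0,0,0]]'>/dev/null; done;  python3 -m pendant '[[-1,-0.15,0,0,0,0],[-1,-0.15,0,0,0,0],[-1,-0.1,0,0,0,0],[-0.7,0,0,0,0,0],[-0.3,0,0,0,0,0]]' ; python3 -m pendant '[[0,0,0,0,0,0],[0,0,0,0,0,0],[0,0,0,0,0,0],[0,0,0,0,0,0]]'>/dev/null; python3 -c "
from h import *; go((.4655,-.247,.11),5.3)"
```

```text
clock: 9.08
tool_pos: [0.4633, -0.2499, 0.1886]
eef_rot: [0.675, 0.738, -0.001, -0.001]
contact_force: [0.3, 0.6, 0.5]
opening: 1.003
finger_force: 0.0
t 9.42 pos [ 0.4653 -0.2447  0.1897] yaw 5.53 tilt 0.08 open 1.0 ff 0.0 F [ 0.5 -0.3 -0.8] M [-0.09  0.01  0.02]
 turn first: [-0.0002 -0.0004  0.0013]  shift(cur axes) [-0.096 -0.     3.189]  shift(new axes) [-9.200e-02 -2.000e-03  3.189e+00]
```

```bash
python3 -m pendant '[[-0.1,0,0.5,0,0,0.001],[0,0,0.9,0,0,0],[0,0,0.9,0,0,0],[0,0,0.6,0,0,0],[0,0,0.2,0,0,0]]' >/dev/null; python3 -m pendant '[[0,0,0,0,0,0],[0,0,0,0,0,0],[0,0,0,0,0,0]]'>/dev/null; python3 -c "
from h import *; go((.4655,-.247,.037),5.3)"; python3 -m pendant '[[0,0,0.4,0,0,0],[0,0,0.7,0,0,0],[0,0,0.8,0,0,0],[0,0,0.6,0,0,0],[0,0,0.3,0,0,0]]' >/dev/null; python3 -m pendant '[[0,0,0.1,0,0,0],[0,0,0,0,0,0],[0,0,0,0,0,0],[0,0,0,0,0,0]]'>/dev/null; python3 -c "
from h import *; go((.4655,-.247,.037),5.3)"
```

```text
t 10.08 pos [ 0.4663 -0.249   0.1134] yaw 5.24 tilt 0.1 open 1.0 ff 0.0 F [-0.3  0.3  0.4] M [-0.11  0.05  0.04]
 turn first: [ 0.0005  0.0002 -0.0003]  shift(cur axes) [ 0.085 -0.029  3.056]  shift(new axes) [ 0.083 -0.024  3.057]
t 10.83 pos [ 0.4661 -0.2493  0.0408] yaw 5.21 tilt 0.09 open 1.003 ff 0.0 F [0.8 0.3 0.5] M [-0.08  0.1  -0.03]
 turn first: [ 0.0004  0.0002 -0.0005]  shift(cur axes) [ 0.095 -0.016  0.15 ]  shift(new axes) [ 0.095 -0.015  0.15 ]
```

```bash
python3 -m pendant '[[0.09,0,0.15,0,0,0],[0,0,0,0,0,0],[0,0,0,0,0,0],[0,0,0,0,0,0]]' >/dev/null; python3 -m pendant '[[0,0,0,0,0,0],[0,0,0,0,0,0],[0,0,0,0,0,0],[0,0,0,0,0,0],[0,0,0,0,0,0]]' -0.4 15 >/dev/null;python3 -m pendant '[[0,0,0,0,0,0],[0,0,0,0,0,0],[0,0,0,0,0,0],[0,0,0,0,0,0],[0,0,0,0,0,0]]' >/dev/null; python3 - <<'E'
from h import *
go((.4655,-.247,.037),5.3)
p,d=optics.snapshot("scene"); q,_=optics.snapshot("top")
cv2.imwrite("pics/s3.png",np.hstack([cv2.resize(p[110:210,100:200],(480,480),interpolation=2),cv2.resize(q[235:295,335:395],(310,310+170),interpolation=2)]))
E
```

```text
t 12.0 pos [ 0.4653 -0.2467  0.0362] yaw 5.22 tilt 0.01 open 0.303 ff 0.0 F [ 0.5 -0.4 -0.2] M [-0.04  0.    0.02]
 turn first: [-0.     -0.     -0.0005]  shift(cur axes) [-0.011  0.005 -0.033]  shift(new axes) [-0.011  0.005 -0.033]
```

View pics/s3.png

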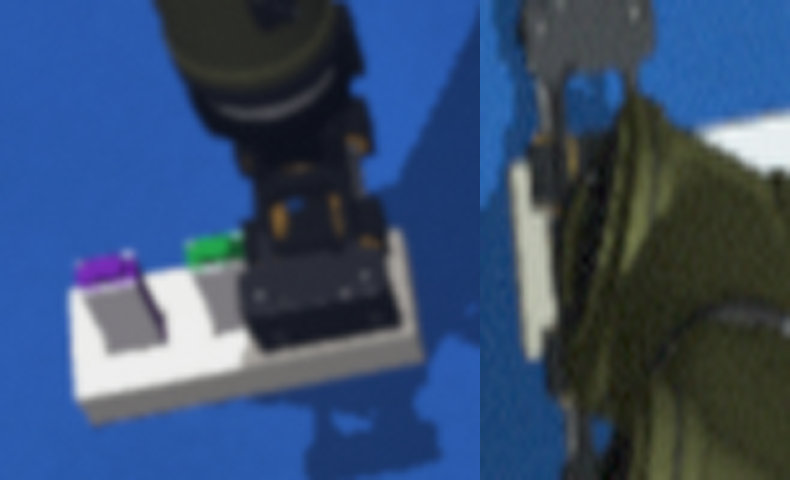

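The gripper straddles the amber cell, and green and violet are undisturbed at (215,250) and (105,270). I'll close and lift.

```bash
python3 -m pendant '[[0,0,0,0,0,0],[0,0,0,0,0,0],[0,0,0,0,0,0],[0,0,0,0,0,0],[0,0,0,0,0,0]]' -1 20 ; python3 -m pendant '[[0,0,0,0,0,0],[0,0,0,0,0,0]]' >/dev/null; python3 -c "
from h import *; go((.4655,-.247,.17),5.3)"; python3 -m pendant '[[0,0,-0.2,0,0,0],[0,0,-0.4,0,0,0],[0,0,-0.6,0,0,0],[0,0,-0.8,0,0,0],[0,0,-0.9,0,0,0]]' ; python3 -m pendant '[[0,0,-0.9,0,0,0],[0,0,-0.8,0,0,0],[0,0,-0.5,0,0,0],[0,0,-0.3,0,0,0],[0,0,-0.1,0,0,0]]' >/dev/null; python3 - <<'E'
from h import *
go((.525,.0975,.19),3.5)
for n in("scene","top"):
    p,d=optics.snapshot(n); np.savez(n+"3.npz",p=p,d=d)
E
```

```text
clock: 12.52
tool_pos: [0.4654, -0.2468, 0.0362]
eef_rot: [0.674, 0.739, 0.0, 0.0]
contact_force: [-0.2, 0.4, -0.3]
opening: 0.229
finger_force: 20.0
t 12.68 pos [ 0.4654 -0.2468  0.0362] yaw 5.22 tilt 0.01 open 0.222 ff 20.0 F [0.2 0.6 0.3] M [-0.06  0.03 -0.06]
 turn first: [ 0.     -0.     -0.0005]  shift(cur axes) [-8.000e-03  3.000e-03 -5.353e+00]  shift(new axes) [-9.000e-03  3.000e-03 -5.353e+00]
clock: 13.1
tool_pos: [0.4647, -0.2465, 0.1097]
eef_rot: [0.674, 0.739, -0.0, -0.001]
contact_force: [1.0, 0.1, -0.8]
opening: 0.223
finger_force: 20.0
t 13.52 pos [ 0.4658 -0.2471  0.1754] yaw 5.21 tilt 0.14 open 0.222 ff 20.0 F [ 0.5 -0.3 -2.1] M [-0.05  0.03  0.02]
 turn first: [0.0007 0.0004 0.0095]  shift(cur axes) [13.51   3.611 -0.592]  shift(new axes) [13.612  3.206 -0.584]
```

```bash
cat > meas.py <<'E'
from h import *
import sys
def meas(k,half=.013):
    s=r.get_state(); t=s['tool_pos']; A=R.from_quat(s['eef_rot'])
    for n in("scene","top"):
        P,C,U=cloud(n,k); L=A.inv().apply(P-t)   # tool coords
        m=(abs(L[:,0])<.03)&(abs(L[:,1])<.018)&(L[:,2]>.006)&(L[:,2]<.035)
        if m.sum()<15: print(n,"few",m.sum()); continue
        Q=L[m]; print(n,m.sum(),"tool x range",np.round(np.percentile(Q[:,0],[0,3,97,100]),4),"mid",np.round((Q[:,0].min()+Q[:,0].max())/2,4),"y",np.round(np.percentile(Q[:,1],[0,50,100]),4),"zmax",np.round(Q[:,2].max(),4))
        f=Q[(abs(abs(Q[:,1])-.010)<.004)&(Q[:,2]>.010)]
        # edge positions by row, vs depth along tool z -> roll about tool y
        b=np.round(f[:,2]/.005); 
        for v in np.unique(b):
            g=f[b==v]; print("   z",round(v*.005,3),len(g),"x",np.round([g[:,0].min(),g[:,0].max()],4))
        if len(f)>10: print("   face y=a x+b z+c",np.round(np.linalg.lstsq(np.c_[f[:,0],f[:,2],np.ones(len(f))],f[:,1],rcond=None)[0],4))
if __name__=="__main__": meas(int(sys.argv[1]))
E
python3 meas.py 3; python3 - <<'E'
from h import *
c=r.get_state()['tool_pos']
p=load("scene",3)[0]; C=optics.calibration("scene"); T=np.linalg.inv(C['cam_to_world']); x=T[:3,:3]@c+T[:3,3]; f=210/np.tan(np.radians(C['vfov']/2)); u,v=int(C['cx']+f*x[0]/-x[2]),int(C['cy']-f*x[1]/-x[2]); print(u,v)
cv2.imwrite("pics/s4.png",cv2.resize(p[v-30:v+50,u-45:u+45],None,fx=7,fy=7,interpolation=2))
E
```

```text
scene 24 tool x range [-0.0153 -0.0142  0.0131  0.0137] mid -0.0008 y [0.0045 0.0083 0.0106] zmax 0.0283
   z 0.02 12 x [-0.0137  0.0137]
   z 0.025 10 x [-0.0124  0.0128]
   z 0.03 1 x [0.0053 0.0053]
   face y=a x+b z+c [-0.0064 -0.3378  0.016 ]
top few 7
157 132
```

View pics/s4.png

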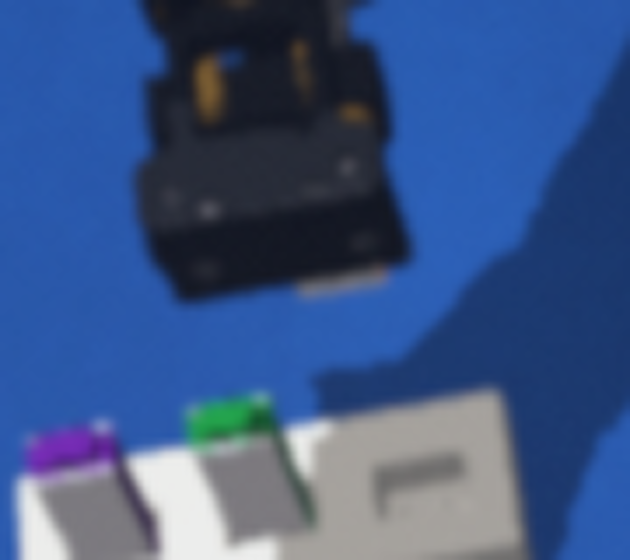

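The cell is held, with only its foot strip visible below the gripper at (342,283). It is centred on the fingers to within 1 mm, its pocket is empty, and the neighbours stand. Moving to above the beam.

```bash
python3 -m pendant '[[0.2,0,-0.3,0,0,0.005],[0.4,0.1,-0.3,0,0,0.0045],[0.7,0.2,0,0,0,0],[0.8,0.2,0,0,0,0],[0.8,0.2,0,0,0,0]]' - 20 >/dev/null; python3 -m pendant '[[0.8,0.2,0,0,0,0],[0.8,0.2,0,0,0,0],[0.8,0.2,0,0,0,0],[0.8,0.2,0,0,0,0],[0.8,0.2,0,0,0,0]]' >/dev/null;python3 -m pendant '[[0.8,0.2,0,0,0,0],[0.8,0.2,0,0,0,0],[0.8,0.2,0,0,0,0],[0.8,0.2,0,0,0,0],[0.8,0.2,0,0,0,0]]' >/dev/null; python3 -m pendant '[[0.8,0.2,0,0,0,0],[0.8,0.2,0,0,0,0],[0.6,0.2,0,0,0,0],[0.4,0,0,0,0,0],[0.2,0,0,0,0,0]]' >/dev/null; python3 -m pendant '[[0,0,0,0,0,0],[0,0,0,0,0,0],[0,0,0,0,0,0],[0,0,0,0,0,0],[0,0,0,0,0,0]]' >/dev/null; python3 -c "
from h import *; go((.525,.0975,.19),3.5)"
```

```text
t 15.7 pos [0.5264 0.0991 0.1888] yaw 3.41 tilt 0.02 open 0.227 ff 20.0 F [ 0.4 -0.1 -0.2] M [-0.03  0.08  0.01]
 turn first: [-0.      0.0001 -0.0005]  shift(cur axes) [-0.06  -0.061 -0.049]  shift(new axes) [-0.06  -0.061 -0.049]
```

```bash
python3 -m pendant '[[-0.06,-0.06,0,0,0,0],[0,0,0.2,0,0,0],[0,0,0.4,0,0,0],[0,0,0.4,0,0,0],[0,0,0.4,0,0,0]]' >/dev/null; python3 -c "
from h import *; go((.525,.0975,.0885),3.5)"; python3 -m pendant '[[0,0,0.4,0,0,0],[0,0,0.4,0,0,0],[0,0,0.4,0,0,0],[0,0,0.4,0,0,0],[0,0,0.4,0,0,0]]' ; python3 -m pendant '[[0,0,0.3,0,0,0],[0,0,0.2,0,0,0],[0,0,0.1,0,0,0],[0,0,0,0,0,0],[0,0,0,0,0,0]]' ; python3 -m pendant '[[0,0,0,0,0,0],[0,0,0,0,0,0],[0,0,0,0,0,0]]' >/dev/null; python3 - <<'E'
from h import *
go((.525,.0975,.0885),3.5)
for n in("scene","top"):
    p,d=optics.snapshot(n); np.savez(n+"4.npz",p=p,d=d)
from meas import meas; meas(4)
P,C,U=cloud("scene",4)
for nm,lo,hi in(("heads+y",(.46,.12,.115),(.6,.25,.14)),("heads-y",(.46,-.02,.115),(.6,.07,.14))):
    m,*q=rect(P,lo,hi); print(nm,*q)
cv2.imwrite("pics/s5.png",cv2.resize(load("scene",4)[0][90:210,250:380],None,fx=4.9,fy=4.9,interpolation=2))
E
```

```text
t 16.12 pos [0.5247 0.0985 0.1524] yaw 3.51 tilt 0.04 open 0.226 ff 20.0 F [-0.2  0.4 -1.1] M [-0.05  0.    0.06]
 turn first: [-0.0002 -0.      0.0001]  shift(cur axes) [-0.042  0.01   2.556]  shift(new axes) [-0.042  0.008  2.556]
clock: 16.53
tool_pos: [0.525, 0.0986, 0.1025]
eef_rot: [0.685, 0.728, -0.0, -0.0]
contact_force: [-0.5, -0.2, -1.4]
opening: 0.224
finger_force: 20.0
clock: 16.95
tool_pos: [0.5253, 0.0986, 0.0889]
eef_rot: [0.685, 0.728, 0.0, 0.0]
contact_force: [-0.7, 0.3, -1.2]
opening: 0.223
finger_force: 20.0
t 17.2 pos [0.5253 0.0986 0.0891] yaw 3.51 tilt 0.05 open 0.223 ff 20.0 F [ 0.1 -0.  -0.2] M [-0.07  0.06 -0.03]
 turn first: [ 0.0002 -0.0001  0.    ]  shift(cur axes) [-0.043 -0.015  0.024]  shift(new axes) [-0.043 -0.015  0.024]
scene few 14
top few 0
heads+y 277 [0.5203 0.162  0.1252] [0.0628 0.0356] 5.7
heads-y 457 [0.5281 0.0381 0.1248] [0.062  0.0462] 3.2
```

View pics/s5.png

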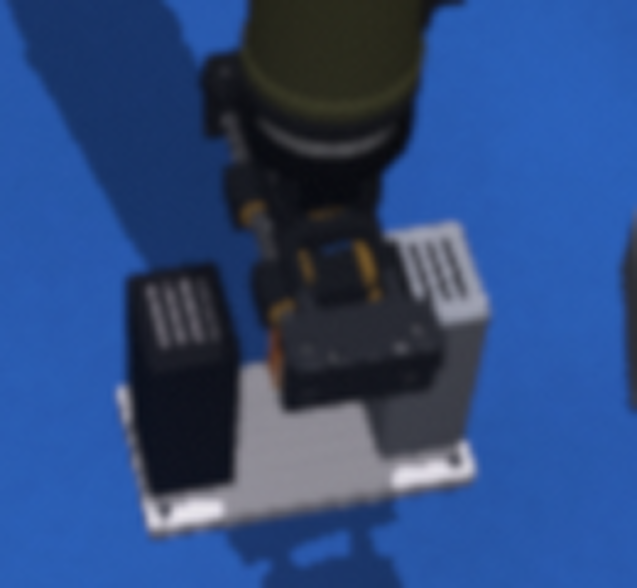

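The cell sits in the gap between the black and grey heads, with the amber window edge visible at (278,355) and clearance on both sides. I'll make a final trim, settle and hand in.

```bash
python3 -m pendant '[[-0.04,-0.01,0.02,0,0,0],[0,0,0,0,0,0],[0,0,0,0,0,0],[0,0,0,0,0,0],[0,0,0,0,0,0]]' >/dev/null; python3 -m pendant '[[0,0,0,0,0,0],[0,0,0,0,0,0],[0,0,0,0,0,0],[0,0,0,0,0,0],[0,0,0,0,0,0]]' >/dev/null; python3 - <<'E'
from h import *
go((.525,.0975,.0885),3.5)
print(r.finish_job())
E
```

```text
t 18.13 pos [0.5249 0.0975 0.0882] yaw 3.51 tilt 0.0 open 0.226 ff 20.0 F [-0.1  0.5 -1.9] M [-0.02  0.02 -0.01]
 turn first: [-0. -0.  0.]  shift(cur axes) [-0.002  0.006 -0.012]  shift(new axes) [-0.002  0.006 -0.012]
the job is handed in; nothing more can be done
None
```

I turned the isolator to its on stop and handed the job in at 18 s with the amber cell held by its frosted faces in the light path, the tool within 0.5 mm of its target there; no verdict came back.

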